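# Put the carved print plates away in their case

### The job

Put the carved print plates away: open the wooden case until its lid rests against its stop, then lower every plate on the table over the four posts in the case, carved face up and fully down, longest at the bottom and each shorter one above. When all the plates are on the posts, swing the lid fully shut without slamming it, and leave the stamp, bowl and brush where they are.

Things in the scene. Friction and masses are not known exactly. Their poses are not given: they have to be found in the camera images.
- lid (a joint): Angle of the case's lid about its far hinge: 0 = shut flat on the rim, growing as the handle edge swings up and back, 1.75 = open against its stop. A stiff friction hinge (about 0.5 N m): the lid stays wherever it is left, and needs some 3 to 6 N at the handle to move.
- lid_handle (a point): Middle of the lid's handle: a round steel bar 10 mm thick, 90 mm long, along the case's y, its axis 40 mm above the lid's upper face, on a post at each end. Shut, it is 146 mm in front (-x of the case) of the hinge line and 50 mm above it; it swings with the lid, and being round it can turn between the fingers.
- lid_hinge (a point): Point on the hinge line (along the case's y) at the middle of the case's rear rim: 83 mm behind (+x of) the case's centre, 76 mm above the table. The lid is a wooden board 166 x 216 x 10 mm whose underside lies on the rim.
- case: The plate case: a fixed open wooden box, outside 166 (x) x 216 (y) x 76 mm high, walls 8 mm, floor 6 mm. Origin under its centre, on the table; x to the rear (hinge side), y along its long side, z up.
- bed (a point): Centre of the top of a fixed wooden bed on the case's floor, 40 (x) x 150 (y) mm, 14 mm above the table; axes as the case. Four fixed steel posts stand on it at x = +-14 mm, y = +-50 mm: 8 mm thick, 56 mm tall above the bed, with tapered tips. The plates overhang the bed, leaving room for fingertips along their long sides.
- plate0_mid (a point): Centre (half-way up) of the longest print plate: loose, wooden, 168 mm long (its y), 52 mm wide (x), 12 mm thick (z), about 74 g, four through holes 12 mm wide at x = +-14, y = +-50 mm, a dark carved zigzag on its upper face. The plates differ only in length. Starts flat on the table, carved face up; may be absent.
- plate1_mid (a point): Centre (half-way up) of the second longest print plate: loose, wooden, 152 mm long (its y), 52 mm wide (x), 12 mm thick (z), about 70 g, four through holes 12 mm wide at x = +-14, y = +-50 mm, a dark carved zigzag on its upper face. The plates differ only in length. Starts flat on the table, carved face up; may be absent.
- plate2_mid (a point): Centre (half-way up) of the second shortest print plate: loose, wooden, 136 mm long (its y), 52 mm wide (x), 12 mm thick (z), about 67 g, four through holes 12 mm wide at x = +-14, y = +-50 mm, a dark carved zigzag on its upper face. The plates differ only in length. Starts flat on the table, carved face up; may be absent.
- plate3_mid (a point): Centre (half-way up) of the shortest print plate: loose, wooden, 120 mm long (its y), 52 mm wide (x), 12 mm thick (z), about 64 g, four through holes 12 mm wide at x = +-14, y = +-50 mm, a dark carved zigzag on its upper face. The plates differ only in length. Starts flat on the table, carved face up; may be absent.
- stamp: Bystander: hand printing block, dark wood 70 x 90 x 30 mm with an upright wooden handle, 86 mm high in all; origin under its centre. Not to be disturbed.
- bowl: Bystander: shallow brass bowl 100 mm across, 30 mm high; origin under its centre. Not to be disturbed.
- brush: Bystander: flat paint brush with a wooden handle, about 180 mm long, lying on the table beyond the case; origin under it. Not to be disturbed.
There are look-alikes about, which are no part of the job. What is shaped like the part that bears plate3_mid but purple is not meant. What is shaped like the part that bears plate2_mid but purple is not meant.

How it is judged:
On the way, in this order (a step that is already met when the one before it is completed fails the run):
1. the lid is open against its stop (value of joint lid above 1.69 rad), for 0.2 s.
2. with the lid still up, all the plates lie flat over the four posts, longest lowest, and are let go (horizontal distance between each of plate0_mid, plate1_mid, plate2_mid, plate3_mid and bed below 0.006 m and angle between the y axis of each of plate0_mid, plate1_mid, plate2_mid, plate3_mid and the y axis of bed, either way round below 0.08 rad and angle between each of plate0_mid, plate1_mid, plate2_mid, plate3_mid's own z axis and vertical below 0.06 rad and z of plate0_mid in the frame of bed below 0.009 m and linear speed of each of plate0, plate1, plate2, plate3 below 0.02 m/s and z of plate1_mid in the frame of bed below 0.021 m and z of each of plate1_mid, plate2_mid, plate3_mid in the frame of plate0_mid above 0.006 m and z of plate2_mid in the frame of bed below 0.033 m and z of each of plate2_mid, plate3_mid in the frame of plate1_mid above 0.006 m and z of plate3_mid in the frame of bed below 0.045 m and z of plate3_mid in the frame of plate2_mid above 0.006 m and contact force between the fingers and plate0 below 0.2 N and contact force between the fingers and plate1 below 0.2 N and contact force between the fingers and plate2 below 0.2 N and contact force between the fingers and plate3 below 0.2 N and value of joint lid above 0.9 rad), for 0.2 s.
At the end, for the whole second after the job is handed in: Every plate present lies flat (0.06 rad), carved face up, over the four posts, within 6 mm and 0.08 rad of the bed's centre and direction, each longer plate below each shorter one, the stack fully down (3 mm), at rest; the lid is shut (under 0.05 rad) (horizontal distance between each of plate0_mid, plate1_mid, plate2_mid, plate3_mid and bed below 0.006 m and angle between the y axis of each of plate0_mid, plate1_mid, plate2_mid, plate3_mid and the y axis of bed, either way round below 0.08 rad and angle between each of plate0_mid, plate1_mid, plate2_mid, plate3_mid's own z axis and vertical below 0.06 rad and z of plate0_mid in the frame of bed below 0.009 m and linear speed of each of plate0, plate1, plate2, plate3 below 0.02 m/s and z of plate1_mid in the frame of bed below 0.021 m and z of each of plate1_mid, plate2_mid, plate3_mid in the frame of plate0_mid above 0.006 m and z of plate2_mid in the frame of bed below 0.033 m and z of each of plate2_mid, plate3_mid in the frame of plate1_mid above 0.006 m and z of plate3_mid in the frame of bed below 0.045 m and z of plate3_mid in the frame of plate2_mid above 0.006 m and value of joint lid below 0.05 rad and velocity of joint lid below 0.05 rad/s); the robot touches nothing.
It fails at once if a bystander (stamp, bowl, brush) is moved by more than 30 mm (distance of any of stamp, bowl, brush from where it was at the start of the episode above 0.03 m).
It fails at once if the lid is slammed (falls shut faster than 3 rad/s) (velocity of joint lid below -3 rad/s).
Of plate0, plate1, plate2, plate3 only 3 to 4 are there at a start; the rules pass over those that are not, and their reading is None.
At some moment in a run one of plate0, plate1, plate2, plate3 may be knocked a few centimetres aside while the robot is not near it.
It also fails if it takes over 210 s, if anything falls off the work surface, if the arm or the gripper's body presses on something with over 40 N, if the wrist force passes 120 N, or if a joint passes its speed limit or range.

### The arm

A 6-joint arm with a two-finger parallel gripper is mounted at the origin on the work surface. World frame = base frame: x ahead of the robot, y to its left, z up, the work surface at z = 0. Lengths are in m, angles in rad, forces in N, time in s.
With the tool pointing down it reaches from about 0.25 to 0.8 m from the base axis. Payload 8.5 kg.
Tool frame: the origin (TCP) lies on the centre line of the jaws, within the pads' length; the fingertips stand r.tip_extent ahead of it and the grasp point (between the pads) lies 2 mm behind it (r.tip_extent is the distance from the TCP to the fingertips, in m); z points along the fingers, y is the line along which they close (so a half turn about z gives the same grasp; the last joint's range is limited). The gripper opens to 85 mm and grips with 20 to 120 N. Pads are 22 mm wide; open, the fingers measure 114 mm over their backs; the gripper's body (76 mm by 85 mm) begins 54 mm behind the grasp point. The pads swing forward as they close: fully open they stand 13 mm farther back than shut.
Start: joints at [-1.275, 0.238, -0.013, 1.319, 0, 1.571], TCP at [0.153, -0.502, 0.248] pointing down, gripper open.
Joint ranges: [-2.66, 2.66], [-1.03, 1.9], [-1.14, 1.46], [-1.82, 2.27], [-1.45, 1.34], [-3.14, 3.14]. Speed limits (rad/s): [2.22, 2.22, 2.79, 3.14, 3.14, 3.14].

### API

Orientations are given as [roll, pitch, yaw] about the fixed x, y, z axes, in that order (R = Rz(yaw) Ry(pitch) Rx(roll)).
In Python, from cell import r gives the robot as it stands.
- The arm moves only by the tool apply_moves, never from a script. Its argument "targets" is a list of rows, each a list of 2 entries, a list of its own where there are three numbers: the shift along the world's x, y, z normalised to -1 to 1, where 1 is 0.25 m, then the turn, a rotation vector about the world's x, y, z normalised to -1 to 1, where 1 is 90 degrees. In form: [[[dx, dy, dz], [wx, wy, wz]], ...]. A call has 1 to 10 rows; each row is the pose to reach, as a shift and turn from the pose commanded when the call began; what a row does not reach only later rows make up. A row lasts 1/8 s, in which the tool goes at most 62.5 mm and 10.7 degrees, less where a joint would pass 70% of its speed; a pose out of reach is approached as far as the arm can. A call with a number of a shift or a turn outside -1 to 1 is refused whole. A call with a gripper value outside its range is refused whole. "hand" is the closure, from -1 (fully open) to 1 (shut), set as the call begins (left out, the last holds). The fingers move at their own pace and stop on an object; "force" is the grip in N (left out, the last holds). Time passes only in rows, so rows that repeat a pose let the fingers close. It gives the time, the measured TCP pose, the force, the opening and the grip force at its end, in the units of the state.
- r.state(): the state, without advancing time (a new reading comes with each control period).
- r.camera(name): name is "side" or "top"; returns the picture (400x640x3 uint8, red, green, blue); there is no depth.
- r.camera_model(name): a dict with "mtx" (3x3 intrinsics, pixels), "D" ([k1, k2, p1, p2, k3] as OpenCV has them; the pictures are not rectified), "xyz" and "rotation" of the camera in the world. Camera axes: x right, y down, z forward; pixel columns grow to the right and rows downward; lengths in m; the calibration is good to about 2 mm. A picture is of the moment at which its call begins. camera_model takes no time and is no camera call.
- r.hand_in(): hands the job in; it is judged then, once.
Trained networks look in the newest picture that a camera, given by its name, has taken for a name from the list of things; names that differ only in an ending like _2 or _b are one class to them, and where a whole thing is asked for, a point or a joint stands for the part that bears it (a point fixed in the world has none). Each returns a list of dicts, best first, with "p" (0 to 1); they miss things now and then, are a little off and sometimes report something else, mostly with a low value. They report only what shows in the picture. A call takes as long as a camera call. They do not tell look-alikes from the thing itself.
- r.search_frame(label, camera): "box" ([left, top, right, bottom] as shares, 0 to 1, of the picture: columns of its width, rows of its height, round what is visible of it).
The state is a dict: "clock": time; "joint_pos": joint angles; "joint_vel": joint speeds; "joint_efforts": joint torques, N m; "tcp_pos": TCP position; "tool_rot": TCP orientation; "ft_force": force on the tool from outside, world axes, zero at the start; "torque": the same for the moment, N m; "opening": opening from 0.0 (shut) to 1.0 (fully open); "gripper_force": force on a finger pad.
Only numpy, scipy, OpenCV 4.12 (cv2) and the standard library are available. Lean on these libraries where they do the work, as an engineer would, in place of code of your own. Each camera call takes 0.05 s, during which the arm holds its last target. There are 200 camera calls.

## Working session

There is one attempt and no reset: what is moved stays moved. The work goes in short steps, Python scripts to look and compute and a tool call to move; the robot and the scene stay as the last step left them, time stands still between calls to the robot, and variables do not carry over. Pictures are saved under pics/ and viewed, at most 14 in all, crops included, and the job is handed in when it is done.

Besides the shell and the picture viewer there is one more tool, called after ">>>" as a command line: name --argument value ..., lists and objects as JSON in quotes. apply_moves: Moves the arm, as the interface text tells. Scaled input: -1 to 1 covers 0.25 m each way for a shift and 90 degrees each way for a turn. Its arguments: {"type":"object","properties":{"targets":{"type":"array","items":{"type":"array"}},"hand":{"type":"number"},"force":{"type":"number"}},"required":["targets"]}

```bash
ls; mkdir -p pics; python3 - <<'E'
from cell import r
import cv2
for n in ("side","top"):
    im=r.camera(n); cv2.imwrite(f"pics/{n}0.png",im[:,:,::-1])
    m=r.camera_model(n); print(n,m)
    for l in ["case","lid_handle","plate0_mid","plate1_mid","plate2_mid","plate3_mid","stamp","bowl","brush"]:
        print(l,[(round(d["p"],2),[int(d["box"][0]*640),int(d["box"][1]*400),int(d["box"][2]*640),int(d["box"][3]*400)]) for d in r.search_frame(l,n)])
print(r.state(),r.tip_extent)
E
```

```text
pics
side {'mtx': array([[428.43008353,   0.        , 317.95444896],
       [  0.        , 428.43008353, 193.38757909],
       [  0.        ,   0.        ,   1.        ]]), 'D': array([0.04016731, 0.        , 0.        , 0.        , 0.        ]), 'xyz': array([0.33121919, 1.00942407, 1.24224459]), 'rotation': array([-2.41300186,  0.01922264, -2.95382074])}
case [(0.8, [303, 166, 349, 233])]
lid_handle [(0.69, [299, 166, 349, 218]), (0.44, [326, 138, 339, 164])]
plate0_mid [(0.65, [300, 168, 349, 222])]
plate1_mid [(0.54, [326, 137, 339, 165])]
plate2_mid [(0.87, [287, 292, 330, 337]), (0.78, [341, 267, 361, 305]), (0.7, [246, 252, 275, 277]), (0.41, [363, 147, 384, 166])]
plate3_mid [(0.82, [373, 126, 407, 141]), (0.58, [364, 147, 384, 168])]
stamp [(0.67, [247, 251, 274, 276])]
bowl [(0.55, [280, 152, 300, 171])]
brush [(0.54, [245, 180, 268, 224]), (0.49, [278, 153, 300, 171]), (0.23, [323, 138, 342, 163])]
top {'mtx': array([[501.12976129,   0.        , 317.98452   ],
       [  0.        , 501.12976129, 203.36388128],
       [  0.        ,   0.        ,   1.        ]]), 'D': array
[... 523 characters left out ...]
2])]
{'clock': 1.0, 'joint_pos': array([-1.27502521e+00,  2.38188369e-01, -1.35021778e-02,  1.31919800e+00,
       -9.46591339e-06,  1.57077961e+00]), 'joint_vel': array([ 0.00056296,  0.00085227, -0.00049338, -0.00089495, -0.00021738,
        0.00267056]), 'joint_efforts': array([-7.96956701e-04, -5.38589358e+01,  3.46693575e+01,  2.74451428e-03,
       -4.41431825e-05,  3.11956865e-05]), 'tcp_pos': array([ 0.15301052, -0.50216279,  0.24828148]), 'tool_rot': array([-3.14150043e+00,  9.46437198e-06,  2.95787831e-01]), 'ft_force': array([ 0.25961973,  0.03526217, -0.09218595]), 'torque': array([ 0.04791187, -0.03005204, -0.06068801]), 'gripper_force': 0.0, 'opening': 0.9957299934866051} 0.017
```

View pics/top0.png

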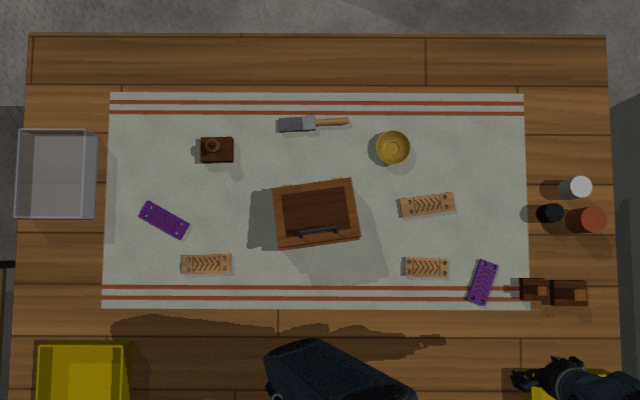

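View pics/side0.png

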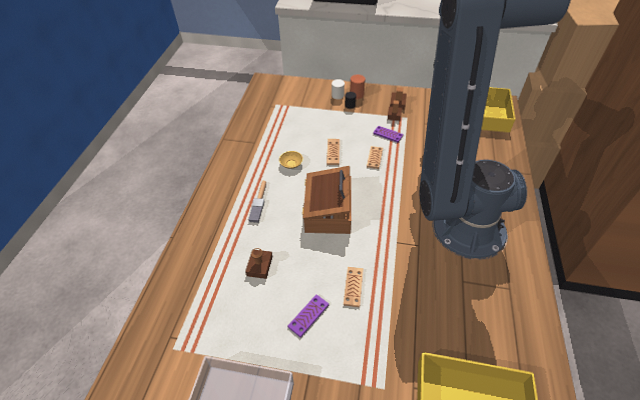

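The top view shows three tan plates at (207,264), (427,204) and (427,267). The purple look-alikes are at (164,220) and (482,282), and the case is at (316,212) with its handle at (319,231). The two dark blocks at (533,289) and (568,292) don't match anything I need. I'll measure the tan ones and check them in one close crop.

```bash
cat > h.py <<'E'
import numpy as np, cv2
from scipy.spatial.transform import Rotation as R
from cell import r
def cam(n):
    m=r.camera_model(n); return m["mtx"],m["D"],np.array(m["xyz"]),R.from_euler("xyz",m["rotation"]).as_matrix()
def unproj(n,px,z):
    K,D,c,Rm=cam(n)
    u=cv2.undistortPoints(np.array(px,float).reshape(-1,1,2),K,D).reshape(-1,2)
    d=np.c_[u,np.ones(len(u))]@Rm.T
    return c+d*((z-c[2])/d[:,2])[:,None]
def proj(n,P):
    K,D,c,Rm=cam(n)
    return cv2.projectPoints((np.array(P,float).reshape(-1,3)-c)@Rm,np.zeros(3),np.zeros(3),K,D)[0].reshape(-1,2)
def plates(n="top",im=None,z=0.012,amin=250):
    im=r.camera(n) if im is None else im
    big=cv2.resize(im,None,fx=4,fy=4,interpolation=cv2.INTER_CUBIC)
    hsv=cv2.cvtColor(big,cv2.COLOR_RGB2HSV)
    h,s,v=cv2.split(hsv)
    m=((h<22)&(s>65)&(v>90)).astype(np.uint8)
    m=cv2.morphologyEx(m,cv2.MORPH_CLOSE,np.ones((13,13)))
    m=cv2.morphologyEx(m,cv2.MORPH_OPEN,np.ones((13,13)))
    out=[]
    for c in cv2.findContours(m,cv2.RETR_EXTERNAL,cv2.CHAIN_APPROX_NONE)[0]:
        if not amin*16<cv2.contourArea(c)<2500*16: continue
        w=unproj(n,(c.reshape(-1,2)+.5)/4-.5,z)[:,:2]
        (x,y),(a,b),_=rc=cv2.minAreaRect((w*1000).astype(np.float32))
        p=cv2.boxPoints(rc); e=max([p[1]-p[0],p[2]-p[1]],key=np.linalg.norm)
        yaw=np.arctan2(-e[0],e[1]); yaw=(yaw+np.pi/2)%np.pi-np.pi/2   # angle of long axis from world y
        out.append((x/1000,y/1000,max(a,b),min(a,b),yaw,c.reshape(-1,2).mean(0)/4))
    return out
E
python3 - <<'E'
from h import *
for n in("top","side"):
    for o in plates(n,amin=250 if n=="top" else 120):
        if 25<o[3]<110: print(n,np.round(o[:5],3),o[5].round())
t=r.camera("top")[165:310,170:520]
cv2.imwrite("pics/crop.png",cv2.resize(t,None,fx=2.28,fy=2.28,interpolation=cv2.INTER_CUBIC)[:,:,::-1])
s=r.camera("side")[130:245,280:400]
cv2.imwrite("pics/crops.png",cv2.resize(s,None,fx=5,fy=5,interpolation=cv2.INTER_CUBIC)[:,:,::-1])
E
```

```text
top [ 3.69000e-01 -3.11000e-01  1.21201e+02  5.29680e+01 -3.40000e-02] [426. 267.]
top [3.75000e-01 3.04000e-01 1.39059e+02 5.28260e+01 4.30000e-02] [206. 264.]
top [ 4.6200e-01  7.5000e-02  9.2821e+01  6.7994e+01 -1.4460e+00] [285. 236.]
top [ 5.45000e-01 -3.17000e-01  1.53138e+02  5.35250e+01  1.42000e-01] [427. 204.]
top [ 0.707 -0.212 99.008 82.816 -1.486] [391. 148.]
side [3.74000e-01 3.08000e-01 1.41982e+02 5.24020e+01 4.40000e-02] [353. 287.]
side [ 7.0100e-01  2.6700e-01  9.6618e+01  7.1669e+01 -2.0000e-03] [259. 261.]
side [ 7.90000e-01 -5.80000e-02  1.08219e+02  4.18840e+01  2.50000e-02] [260. 188.]
side [ 0.709 -0.236 97.481 97.048  0.169] [291. 160.]
side [ 3.66000e-01 -3.04000e-01  1.31928e+02  5.26260e+01 -3.10000e-02] [375. 158.]
```

View pics/crop.png

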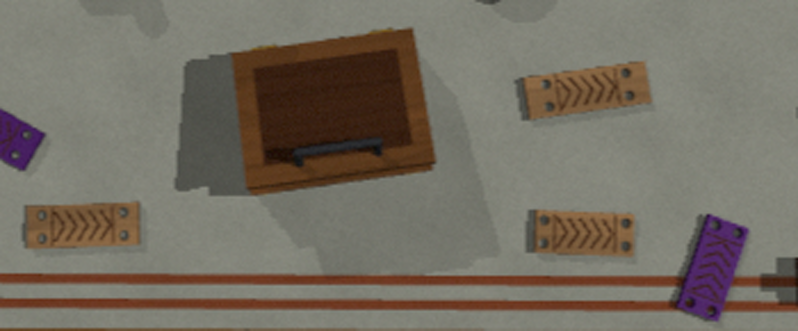

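View pics/crops.png

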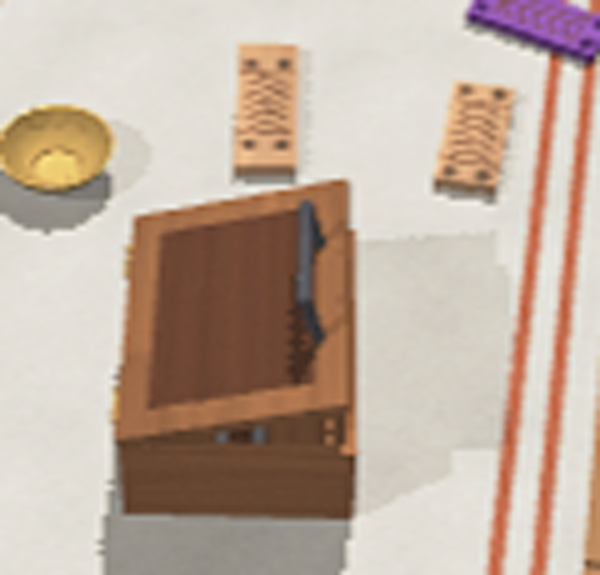

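Crops confirm it: the three tan plates are plate1, plate2 and plate3 by length, carved face up, and plate0 is either absent or hidden. The lid is slightly ajar. I'll fit the case pose and lid angle from its corners.

```bash
cat >> h.py <<'E'
def lidpt(q,P):  # P in lid frame rel. hinge (x fwd to rear, y, z) shut; q=x,y,yaw,theta
    x,y,yw,th=q; P=np.array(P,float).reshape(-1,3)
    L=P@R.from_euler("y",th).as_matrix().T+[.083,0,.076]
    return L@R.from_euler("z",yw).as_matrix().T+[x,y,0]
def casept(q,P): return np.array(P,float).reshape(-1,3)@R.from_euler("z",q[2]).as_matrix().T+[q[0],q[1],0]
E
python3 - <<'E'
from h import *
from scipy.optimize import least_squares
lid=[[0,-.108,.01],[-.166,-.108,.01],[-.166,.108,.01],[0,.108,.01],[-.146,-.045,.05],[-.146,.045,.05]]
side=np.array([[135,215],[348,180],[355,410],[120,438],[304,205],[304,297]])/5+[279.6,129.6]
sb=np.array([[123,514],[355,517]])/5+[279.6,129.6]; B=[[.083,.108,0],[-.083,.108,0]]
top=np.array([[412,29],[432,162],[248,186],[233,54],[381,145],[296,155]])/2.28+[169.7,164.7]
f=lambda q:np.r_[proj("side",lidpt(q,lid))-side,proj("top",lidpt(q,lid))-top,proj("side",casept(q,B))-sb].ravel()
s=least_squares(f,[.5,0,.15,.2],loss="soft_l1"); print(s.x,f(s.x).reshape(-1,2).round(1).tolist())
h=lidpt(s.x,[[-.146,0,.05],[0,0,0]]);print(h)
E
```

```text
[ 0.508959   -0.00197668  0.1452076   0.26072435] [[-0.4, 0.0], [-0.1, -0.4], [-1.2, -1.2], [-1.2, 0.1], [0.7, 0.2], [0.5, 0.6], [0.5, -0.1], [1.9, 0.4], [-0.6, 1.7], [-0.7, 0.1], [-1.1, -0.6], [0.6, 0.0], [0.0, -0.2], [-0.1, 0.3]]
[[ 0.46425776 -0.00851365  0.16194613]
 [ 0.5910855   0.01003324  0.076     ]]
```

>>> apply_moves --targets '[[[0.62,0.98,0],[0,0,0.9]],[[0.62,0.98,0],[0,0,0.9]],[[0.62,0.98,0],[0,0,0.9]],[[0.62,0.98,0],[0,0,0.9]],[[0.62,0.98,0],[0,0,0.9]],[[0.62,0.98,0],[0,0,0.9]],[[0.62,0.98,0],[0,0,0.9]],[[0.62,0.98,0],[0,0,0.9]]]' --hand -0.2 --force 25

```text
clock: 2.2
tcp_pos: [0.3082, -0.2569, 0.2484]
tool_rot: [3.142, 0.0, 1.715]
ft_force: [-0.0, -0.3, 0.1]
opening: 0.598
gripper_force: 0.0
```

```bash
python3 -c "
from cell import r
s=r.state();print({k:s[k] for k in('clock','tcp_pos','tool_rot','opening','joint_pos')},r.tip_extent)"
```

```text
{'clock': 2.2, 'tcp_pos': array([ 0.30816965, -0.25694606,  0.24839472]), 'tool_rot': array([3.14152507e+00, 2.38168715e-04, 1.71477048e+00]), 'opening': 0.5980198375932267, 'joint_pos': array([-6.94923882e-01,  2.54448679e-02, -2.67094182e-01,  1.27803494e+00,
       -1.08890463e-04,  7.31898267e-01])} 0.017
```

>>> apply_moves --targets '[[[0.623,0.994,-0.07],[0,0,0]],[[0.623,0.994,-0.07],[0,0,0]],[[0.623,0.994,-0.07],[0,0,0]],[[0.623,0.994,-0.07],[0,0,0]],[[0.623,0.994,-0.07],[0,0,0]],[[0.623,0.994,-0.07],[0,0,0]],[[0.623,0.994,-0.2],[0,0,0]],[[0.623,0.994,-0.35],[0,0,0]],[[0.623,0.994,-0.35],[0,0,0]]]'

```text
clock: 3.32
tcp_pos: [0.4616, -0.0093, 0.1591]
tool_rot: [-3.137, -0.001, 1.709]
ft_force: [0.2, -0.5, 0.1]
opening: 0.598
gripper_force: 0.0
```

>>> apply_moves --targets '[[[0,0,0],[0,0,0]],[[0,0,0],[0,0,0]],[[0,0,0],[0,0,0]],[[0,0,0],[0,0,0]],[[0,0,0],[0,0,0]],[[0,0,0],[0,0,0]]]' --hand 1 --force 25

```text
clock: 4.08
tcp_pos: [0.4669, -0.0086, 0.1623]
tool_rot: [3.135, 0.001, 1.71]
ft_force: [10.1, 0.2, -5.6]
opening: 0.102
gripper_force: 27.1
```

```bash
python3 - <<'E'
from h import *
im=r.camera("side")[120:260,270:410]
cv2.imwrite("pics/grip.png",cv2.resize(im,None,fx=4,fy=4)[:,:,::-1])
q=[.509,-.002,.1452,.26]
h0=lidpt(q,[-.146,0,.05])[0]
s=r.state();print(s['tcp_pos'],s['opening'])
for th in np.arange(.26,1.9,.1): print(round(th,2),((lidpt([*q[:3],th],[-.146,0,.05])[0]-h0)/.25).round(3).tolist())
E
```

```text
[ 0.46689933 -0.00863498  0.16228243] 0.10310279655599398
0.26 [0.0, 0.0, 0.0]
0.36 [0.036, 0.005, 0.049]
0.46 [0.078, 0.011, 0.095]
0.56 [0.123, 0.018, 0.136]
0.66 [0.172, 0.025, 0.173]
0.76 [0.225, 0.033, 0.204]
0.86 [0.281, 0.041, 0.23]
0.96 [0.338, 0.049, 0.25]
1.06 [0.398, 0.058, 0.264]
1.16 [0.458, 0.067, 0.272]
1.26 [0.519, 0.076, 0.274]
1.36 [0.58, 0.085, 0.27]
1.46 [0.64, 0.094, 0.259]
1.56 [0.699, 0.102, 0.243]
1.66 [0.756, 0.111, 0.22]
1.76 [0.811, 0.119, 0.193]
1.86 [0.862, 0.126, 0.159]
```

View pics/grip.png

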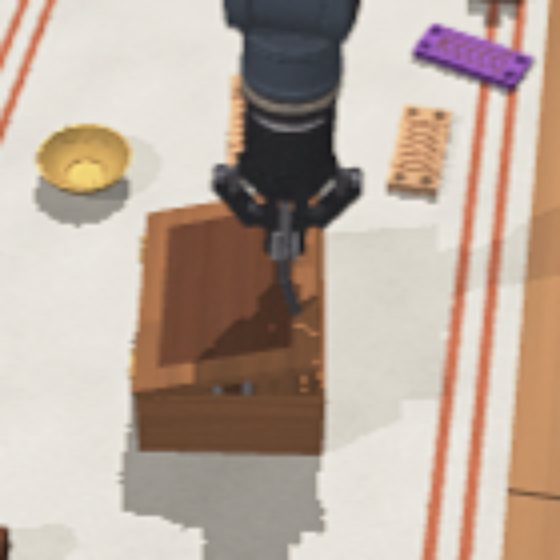

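The picture shows the fingers closed on the handle at about (287,250) with the lid still ajar. Next I swing it up along the arc.

>>> apply_moves --targets '[[[0.04,0.005,0.03],[0,0,0]],[[0.06,0.008,0.065],[0,0,0]],[[0.1,0.011,0.1],[0,0,0]],[[0.14,0.018,0.14],[0,0,0]],[[0.19,0.025,0.177],[0,0,0]],[[0.24,0.033,0.208],[0,0,0]],[[0.295,0.041,0.234],[0,0,0]],[[0.35,0.049,0.254],[0,0,0]],[[0.41,0.058,0.268],[0,0,0]],[[0.41,0.058,0.268],[0,0,0]]]'

```text
clock: 5.38
tcp_pos: [0.5679, 0.006, 0.2296]
tool_rot: [3.139, 0.0, 1.71]
ft_force: [1.6, 0.3, 4.4]
opening: 0.103
gripper_force: 26.8
```

>>> apply_moves --targets '[[[0.06,0.009,0.008],[0,0,0]],[[0.12,0.018,0.01],[0,0,0]],[[0.18,0.027,0.005],[0,0,0]],[[0.24,0.036,-0.006],[0,0,0]],[[0.3,0.044,-0.022],[0,0,0]],[[0.357,0.053,-0.045],[0,0,0]],[[0.415,0.061,-0.072],[0,0,0]],[[0.445,0.066,-0.09],[0,0,0]],[[0.455,0.067,-0.095],[0,0,0]],[[0.455,0.067,-0.095],[0,0,0]]]'

```text
clock: 6.62
tcp_pos: [0.6683, 0.021, 0.205]
tool_rot: [-3.12, -0.0, 1.709]
ft_force: [-59.3, -9.4, 38.9]
opening: 0.107
gripper_force: 37.0
```

>>> apply_moves --targets '[[[-0.03,-0.005,0.02],[0,0,0]],[[-0.03,-0.005,0.02],[0,0,0]],[[-0.03,-0.005,0.02],[0,0,0]]]'

```text
clock: 7.0
tcp_pos: [0.6678, 0.021, 0.2056]
tool_rot: [-3.129, -0.001, 1.709]
ft_force: [-19.1, -3.9, -3.5]
opening: 0.104
gripper_force: 30.9
```

>>> apply_moves --targets '[[[0,0,0],[0,0,0]],[[0,0,0],[0,0,0]],[[0,0,0],[0,0,0]],[[0,0,0.1],[0,0,0]],[[0,0,0.25],[0,0,0]],[[0,0,0.45],[0,0,0]],[[0,-0.25,0.5],[0,0,0]],[[-0.2,-0.5,0.5],[0,0,0]],[[-0.4,-0.75,0.5],[0,0,0]],[[-0.5,-1,0.5],[0,0,0]]]' --hand 0.55

```text
clock: 8.25
tcp_pos: [0.566, -0.1945, 0.3345]
tool_rot: [3.139, 0.001, 1.71]
ft_force: [0.7, -0.4, 0.1]
opening: 0.226
gripper_force: 0.0
```

```bash
python3 - <<'E'
from h import *
s=r.state();print(s['tcp_pos'],s['ft_force'])
for n,c in(("top",(160,310,230,400)),("side",(110,240,270,400))):
    im=r.camera(n); cv2.imwrite(f"pics/{n}_full1.png",im[:,:,::-1])
    a=im[c[0]:c[1],c[2]:c[3]]; cv2.imwrite(f"pics/{n}1.png",cv2.resize(a,None,fx=4.5,fy=3.8 if 0 else 4.5,interpolation=cv2.INTER_CUBIC)[:598,:,::-1])
    for o in plates(n,im,amin=250 if n=="top" else 120):
        if 45<o[3]<60: print(n,np.round(o[:5],3),o[5].round())
E
```

```text
[ 0.56599036 -0.19452856  0.33446672] [ 0.74997432 -0.38283021  0.11877194]
top [3.30000e-02 4.51000e-01 1.00238e+02 5.51670e+01 5.00000e-03] [146. 393.]
top [3.75000e-01 3.03000e-01 1.37827e+02 5.27340e+01 4.30000e-02] [204. 264.]
top [5.55000e-01 2.10000e-02 1.28582e+02 5.36520e+01 1.53000e-01] [308. 200.]
side [3.74000e-01 3.08000e-01 1.41982e+02 5.24020e+01 4.40000e-02] [353. 287.]
side [ 3.66000e-01 -3.04000e-01  1.31397e+02  5.21560e+01 -3.70000e-02] [375. 158.]
side [ 5.43000e-01 -3.11000e-01  1.61604e+02  5.11010e+01  1.43000e-01] [333. 152.]
```

View pics/top1.png

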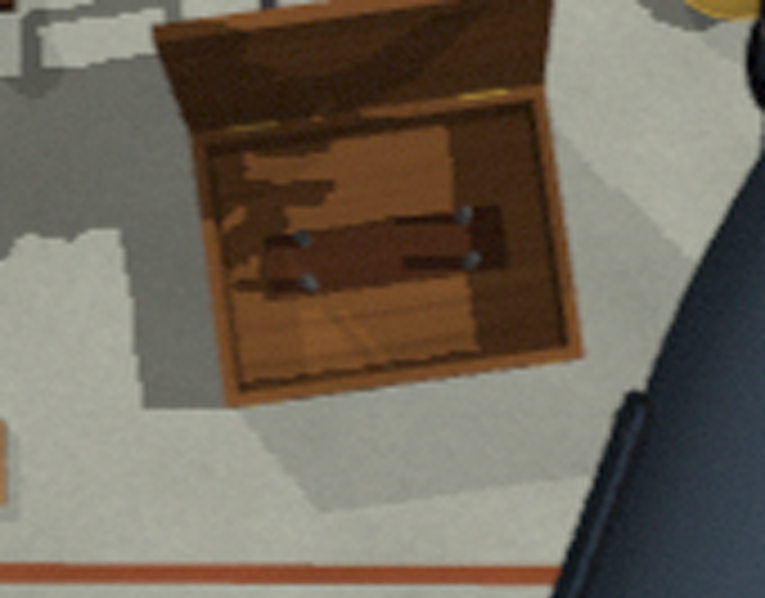

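View pics/side1.png

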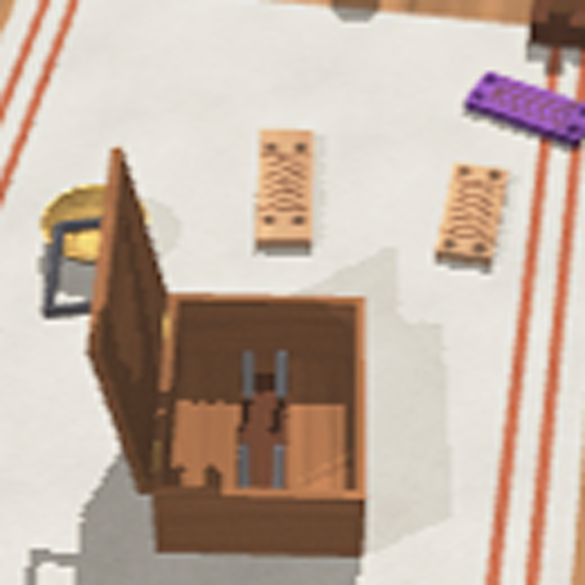

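The lid is up against its stop, the four posts are visible at about (302,238), (309,283), (463,213) and (472,260) in the top crop, and the case is empty. So plate0 is absent and three plates need stacking. I'll refine the case pose from the posts and rim.

```bash
python3 - <<'E'
from h import *
from scipy.optimize import least_squares
P=[[.014,.05,.069],[-.014,.05,.069],[.014,-.05,.069],[-.014,-.05,.069],[-.083,.108,.076],[-.083,-.108,.076],[.083,-.108,.076],[.083,.108,.076]]
top=np.array([[302,238],[309,282],[463,213],[472,259],[229,406],[582,356],[546,91],[192,135]])/4.5+[229.6,159.6]
side=np.array([[243,447],[278,447],[248,353],[281,353],[362,496],[365,298],[170,297],[155,493]])/4.5+[269.6,109.6]
f=lambda q,n,o:(proj(n,casept(q,P))-o)
for nm,g in (("top",lambda q:f(q,"top",top).ravel()),("side",lambda q:f(q,"side",side).ravel()),("both",lambda q:np.r_[f(q,"top",top),f(q,"side",side)].ravel()),("posts",lambda q:np.r_[f(q,"top",top)[:4],f(q,"side",side)[:4]].ravel())):
    s=least_squares(g,[.5,0,.15],loss="soft_l1",f_scale=.5);print(nm,s.x.round(4),g(s.x).reshape(-1,2).round(1).tolist())
E
```

```text
top [ 0.5096 -0.0021  0.1426] [[-0.1, -0.5], [-0.3, -0.0], [0.7, 0.0], [0.2, 0.0], [-0.7, 0.8], [0.9, 0.8], [0.0, -1.2], [-0.5, -0.1]]
side [0.5087 0.0012 0.1414] [[0.0, -0.3], [0.1, -0.2], [-0.1, -0.2], [0.1, -0.0], [1.1, 1.1], [0.1, 0.0], [-0.4, -0.6], [-1.0, 0.6]]
both [ 0.5093 -0.0014  0.1404] [[-0.4, -0.4], [-0.6, 0.1], [0.5, 0.2], [-0.1, 0.2], [-1.0, 0.9], [0.6, 1.0], [-0.2, -1.0], [-0.7, -0.1], [-0.1, -0.9], [0.0, -0.7], [-0.1, -0.7], [0.1, -0.5], [1.0, 0.5], [0.1, -0.5], [-0.4, -1.1], [-1.1, -0.0]]
posts [ 0.5092 -0.0008  0.1489] [[-0.6, -0.2], [-0.7, 0.3], [0.2, 0.1], [-0.3, 0.1], [0.1, -0.8], [0.2, -0.6], [-0.2, -0.6], [-0.0, -0.5]]
```

>>> apply_moves --targets '[[[0,-0.3,-0.1],[0,0,0]],[[0,-0.35,-0.3],[0,0,0]],[[0,-0.35,-0.5],[0,0,0]],[[0,-0.35,-0.7],[0,0,0]],[[0,-0.35,-0.84],[0,0,0]],[[0,-0.35,-0.84],[0,0,0]],[[0,-0.35,-0.84],[0,0,0]]]' --hand -0.6 --force 40

```text
clock: 9.22
tcp_pos: [0.5675, -0.2811, 0.1255]
tool_rot: [3.139, 0.001, 1.71]
ft_force: [-0.8, -0.7, -0.2]
opening: 0.798
gripper_force: 0.0
```

```bash
python3 - <<'E'
from h import *
s=r.state();print(s['tcp_pos'],s['tool_rot'],s['ft_force'])
for n in("top","side"):
    for o in plates(n,amin=100):
        if 40<o[3]<60: print(n,np.round(o[:5],3),o[5].round())
E
```

```text
[ 0.56751429 -0.28111739  0.12548431] [3.13947983e+00 1.18488195e-03 1.70993429e+00] [-0.83826218 -0.7363675  -0.24297423]
top [3.75000e-01 3.04000e-01 1.35108e+02 5.27600e+01 4.20000e-02] [207. 265.]
top [ 0.539 -0.274 68.797 53.464  0.143] [411. 206.]
side [3.74000e-01 3.08000e-01 1.42264e+02 5.24940e+01 3.60000e-02] [353. 287.]
side [ 7.91000e-01 -5.80000e-02  1.08423e+02  4.18690e+01  4.40000e-02] [260. 188.]
side [ 3.66000e-01 -3.04000e-01  1.31397e+02  5.21560e+01 -3.70000e-02] [375. 158.]
side [ 5.42000e-01 -3.10000e-01  1.60303e+02  5.11010e+01  1.43000e-01] [333. 152.]
side [ 0.557 -0.635 98.287 51.252  0.161] [341. 105.]
side [ -0.766  -0.982 244.973  40.737  -0.547] [631.  87.]
```

>>> apply_moves --targets '[[[-0.094,-0.141,0],[0,0,0.002]],[[-0.094,-0.141,-0.15],[0,0,0.002]],[[-0.094,-0.141,-0.25],[0,0,0.002]],[[-0.094,-0.141,-0.34],[0,0,0.002]],[[-0.094,-0.141,-0.4],[0,0,0.002]],[[-0.094,-0.141,-0.426],[0,0,0.002]],[[-0.094,-0.141,-0.426],[0,0,0.002]]]'

```text
clock: 10.2
tcp_pos: [0.5428, -0.3162, 0.0179]
tool_rot: [3.141, 0.0, 1.713]
ft_force: [0.1, 0.8, -0.0]
opening: 0.797
gripper_force: 0.0
```

>>> apply_moves --targets '[[[0,0,0],[0,0,0]],[[0,0,0],[0,0,0]],[[0,0,0],[0,0,0]],[[0,0,0],[0,0,0]]]' --hand 1 --force 40

```text
clock: 10.7
tcp_pos: [0.5432, -0.3165, 0.0187]
tool_rot: [3.14, 0.001, 1.713]
ft_force: [-1.5, 0.9, 6.2]
opening: 0.59
gripper_force: 42.2
```

>>> apply_moves --targets '[[[0,0,0.05],[0,0,0]],[[0,0,0.15],[0,0,0]],[[0,0,0.3],[0,0,0]],[[0,0,0.46],[0,0,0]],[[0,0,0.46],[0,0,0]],[[0,0,0.46],[0,0,0]]]'

```text
clock: 11.45
tcp_pos: [0.5423, -0.316, 0.1326]
tool_rot: [-3.141, 0.0, 1.713]
ft_force: [0.4, -0.8, -0.2]
opening: 0.595
gripper_force: 41.8
```

```bash
python3 - <<'E'
from h import *
s=r.state();print(s['tcp_pos'],s['tool_rot'],s['ft_force'],s['opening'])
im=r.camera("side")[80:200,270:400]
cv2.imwrite("pics/lift1.png",cv2.resize(im,None,fx=4,fy=4,interpolation=cv2.INTER_CUBIC)[:,:,::-1])
E
```

```text
[ 0.54228418 -0.31601936  0.13261102] [-3.14148600e+00  3.93143338e-05  1.71262433e+00] [ 0.35269338 -0.75836645 -0.21883802] 0.5948853708049032
```

View pics/lift1.png

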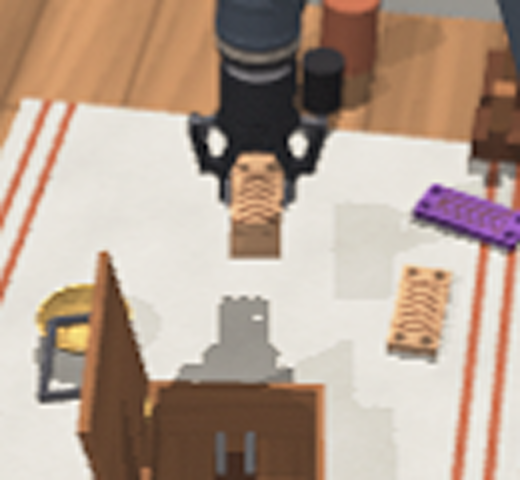

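```bash
python3 - <<'E'
from h import *
im=r.camera("side")
c=np.array([.5423,-.316]);yw=.142
Rm=R.from_euler("z",yw).as_matrix()
for z in(.11,.122,):
  for pts in ([[.026,.076,0],[-.026,.076,0],[-.026,-.076,0],[.026,-.076,0]],[[.014,.05,0],[-.014,.05,0],[.014,-.05,0],[-.014,-.05,0]]):
    p=proj("side",np.array(pts)@Rm.T+[*c,z]); print(z,((p-[270,80])*4).round().tolist())
a=im[105:155,300:360]; a=cv2.convertScaleAbs(a,alpha=1.4)
cv2.imwrite("pics/lift2.png",cv2.resize(a,None,fx=10,fy=10,interpolation=cv2.INTER_CUBIC)[:,:,::-1])
E
```

```text
0.11 [[225.0, 259.0], [278.0, 260.0], [279.0, 162.0], [230.0, 161.0]]
0.11 [[238.0, 242.0], [266.0, 242.0], [240.0, 177.0], [267.0, 178.0]]
0.122 [[225.0, 250.0], [278.0, 251.0], [280.0, 153.0], [229.0, 152.0]]
0.122 [[238.0, 232.0], [266.0, 233.0], [240.0, 168.0], [268.0, 168.0]]
```

View pics/lift2.png

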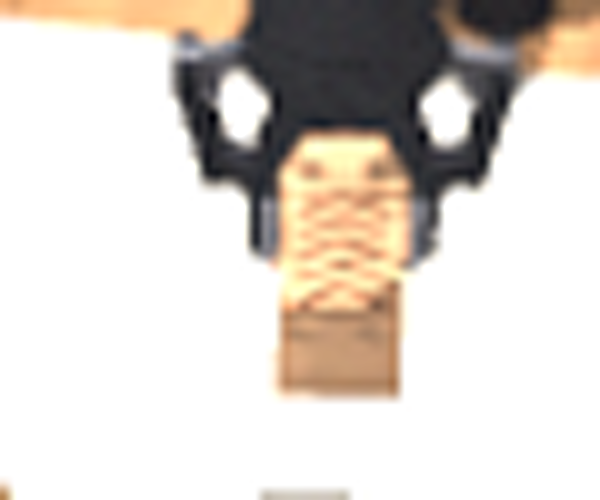

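The plate is level in the grip at (340,260); its lower part is only in shadow. I carry it over the case.

>>> apply_moves --targets '[[[-0.1,0.25,0],[0,0,0.002]],[[-0.12,0.5,0],[0,0,0.002]],[[-0.127,0.75,0],[0,0,0.002]],[[-0.127,0.95,0],[0,0,0.002]],[[-0.127,1,0],[0,0,0.002]],[[-0.127,1,0],[0,0,0.002]]]'

```text
clock: 12.3
tcp_pos: [0.5105, -0.0656, 0.132]
tool_rot: [-3.14, -0.0, 1.718]
ft_force: [0.1, -0.3, -0.5]
opening: 0.591
gripper_force: 41.9
```

>>> apply_moves --targets '[[[0,0.15,0],[0,0,0]],[[0,0.26,0],[0,0,0]],[[0,0.26,0],[0,0,0]],[[0,0.26,0],[0,0,0]]]'

```text
clock: 12.8
tcp_pos: [0.5109, -0.0024, 0.1322]
tool_rot: [-3.141, 0.0, 1.715]
ft_force: [0.5, -0.4, -0.3]
opening: 0.595
gripper_force: 41.9
```

```bash
python3 - <<'E'
from h import *
s=r.state();print(s['tcp_pos'],s['tool_rot'],s['ft_force'],s['opening'])
E
```

```text
[ 0.51085437 -0.00242945  0.13223822] [-3.14097614e+00  4.17152973e-04  1.71476058e+00] [ 0.48307664 -0.36139175 -0.32053797] 0.5946756342926771
```

>>> apply_moves --targets '[[[0,0.007,-0.08],[0,0,0]],[[0,0.007,-0.15],[0,0,0]],[[0,0.007,-0.19],[0,0,0]],[[0,0.007,-0.2],[0,0,0]],[[0,0.007,-0.2],[0,0,0]]]'

```text
clock: 13.42
tcp_pos: [0.511, 0.0003, 0.0828]
tool_rot: [3.141, 0.0, 1.715]
ft_force: [0.1, -0.5, 0.2]
opening: 0.594
gripper_force: 41.9
```

>>> apply_moves --targets '[[[0,0,-0.03],[0,0,0]],[[0,0,-0.05],[0,0,0]],[[0,0,-0.05],[0,0,0]]]'

```text
clock: 13.8
tcp_pos: [0.5104, 0.0007, 0.0696]
tool_rot: [-3.141, -0.0, 1.716]
ft_force: [-0.1, -0.2, 0.1]
opening: 0.591
gripper_force: 41.9
```

>>> apply_moves --targets '[[[0,0,-0.05],[0,0,0]],[[0,0,-0.1],[0,0,0]],[[0,0,-0.13],[0,0,0]],[[0,0,-0.145],[0,0,0]],[[0,0,-0.145],[0,0,0]]]'

```text
clock: 14.42
tcp_pos: [0.5107, 0.0006, 0.0335]
tool_rot: [-3.141, -0.0, 1.716]
ft_force: [0.3, 0.0, -0.7]
opening: 0.594
gripper_force: 41.9
```

>>> apply_moves --targets '[[[0,0,-0.006],[0,0,0]],[[0,0,-0.008],[0,0,0]],[[0,0,-0.008],[0,0,0]]]'

```text
clock: 14.8
tcp_pos: [0.5111, 0.0006, 0.0326]
tool_rot: [3.141, 0.0, 1.716]
ft_force: [-2.9, 0.2, 7.1]
opening: 0.594
gripper_force: 42.6
```

>>> apply_moves --targets '[[[0,0,0],[0,0,0]],[[0,0,0],[0,0,0]],[[0,0,0],[0,0,0]],[[0,0,0.15],[0,0,0]],[[0,0,0.35],[0,0,0]],[[0,0,0.55],[0,0,0]],[[-0.2,0.15,0.55],[0,0,0]],[[-0.3,0.4,0.55],[0,0,-0.064]],[[-0.4,0.65,0.55],[0,0,-0.064]],[[-0.5,0.9,0.55],[0,0,-0.064]]]' --hand -0.6

```text
clock: 16.05
tcp_pos: [0.3903, 0.2138, 0.1695]
tool_rot: [3.141, -0.0, 1.615]
ft_force: [1.5, 0.7, 0.1]
opening: 0.803
gripper_force: 0.0
```

```bash
python3 - <<'E'
from h import *
s=r.state();print(s['tcp_pos'],s['tool_rot'],s['ft_force'],s['opening'])
im=r.camera("side")
for n,i in(("side",im),("top",r.camera("top"))):
    for o in plates(n,i,amin=100):
        if 40<o[3]<60: print(n,np.round(o[:5],3),o[5].round())
a=im[150:300,280:400];b=r.camera("top")[170:270,180:380]
A=cv2.resize(a,(480,600),interpolation=cv2.INTER_CUBIC)
cv2.imwrite("pics/p1.png",A[:,:,::-1])
E
```

```text
[0.39029735 0.213805   0.16954862] [ 3.14077290e+00 -3.95194322e-04  1.61459865e+00] [1.5115555  0.67240406 0.12569074] 0.8029396957581615
side [3.74000e-01 3.08000e-01 1.42029e+02 5.22770e+01 3.80000e-02] [353. 287.]
side [ 7.91000e-01 -5.80000e-02  1.08303e+02  4.16480e+01  4.40000e-02] [260. 188.]
side [ -0.768  -0.99  260.234  43.21   -0.521] [631.  86.]
top [ 3.69000e-01 -3.10000e-01  1.21589e+02  5.29290e+01 -3.50000e-02] [426. 267.]
```

View pics/p1.png

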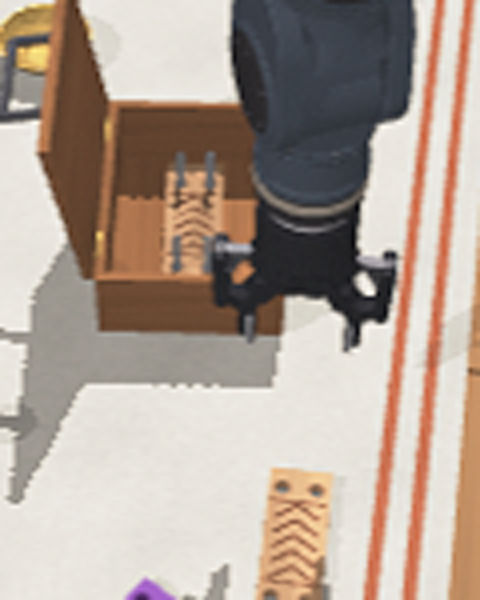

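Plate1 sits flat on the bed around the four posts at (193,220), and plate2 at (297,535) is untouched. Next is plate2.

>>> apply_moves --targets '[[[-0.06,0.2,0],[0,0,0]],[[-0.06,0.36,-0.1],[0,0,0]],[[-0.06,0.36,-0.25],[0,0,0]],[[-0.06,0.36,-0.4],[0,0,0]],[[-0.06,0.36,-0.4],[0,0,0]],[[-0.06,0.36,-0.4],[0,0,0]]]'

```text
clock: 16.95
tcp_pos: [0.377, 0.302, 0.0703]
tool_rot: [3.141, -0.0, 1.614]
ft_force: [1.4, -0.8, 0.6]
opening: 0.799
gripper_force: 0.0
```

>>> apply_moves --targets '[[[-0.01,0.008,-0.1],[0,0,0]],[[-0.01,0.008,-0.18],[0,0,0]],[[-0.01,0.008,-0.206],[0,0,0]],[[-0.01,0.008,-0.206],[0,0,0]],[[-0.01,0.008,-0.206],[0,0,0]]]'

```text
clock: 17.58
tcp_pos: [0.3743, 0.3047, 0.0188]
tool_rot: [3.14, -0.001, 1.615]
ft_force: [0.2, 0.3, 0.5]
opening: 0.803
gripper_force: 0.0
```

>>> apply_moves --targets '[[[0,0,0],[0,0,0]],[[0,0,0],[0,0,0]],[[0,0,0],[0,0,0]],[[0,0,0],[0,0,0]]]' --hand 1

```text
clock: 18.08
tcp_pos: [0.3741, 0.3046, 0.0187]
tool_rot: [3.14, -0.001, 1.615]
ft_force: [-1.5, -1.3, 7.0]
opening: 0.595
gripper_force: 40.6
```

>>> apply_moves --targets '[[[0,0,0.05],[0,0,0]],[[0,0,0.15],[0,0,0]],[[0,0,0.3],[0,0,0]],[[0,0,0.46],[0,0,0]],[[0.1,-0.15,0.46],[0,0,0.03]],[[0.3,-0.35,0.46],[0,0,0.065]],[[0.45,-0.55,0.46],[0,0,0.065]],[[0.53,-0.8,0.46],[0,0,0.065]],[[0.545,-1,0.46],[0,0,0.065]],[[0.545,-1,0.46],[0,0,0.065]]]'

```text
clock: 19.32
tcp_pos: [0.5102, 0.0504, 0.1335]
tool_rot: [-3.142, 0.001, 1.712]
ft_force: [-0.1, 0.9, -1.2]
opening: 0.595
gripper_force: 42.5
```

```bash
python3 - <<'E'
from h import *
s=r.state();print(s['tcp_pos'],s['tool_rot'],s['ft_force'],s['opening'])
im=r.camera("side")
a=im[150:300,280:400]
cv2.imwrite("pics/p2.png",cv2.resize(a,(480,600),interpolation=cv2.INTER_CUBIC)[:,:,::-1])
E
```

```text
[0.51015345 0.05040089 0.13345509] [-3.14157013e+00  6.79493600e-04  1.71164650e+00] [-0.11477564  0.91466602 -1.24351765] 0.5952316455184113
```

View pics/p2.png

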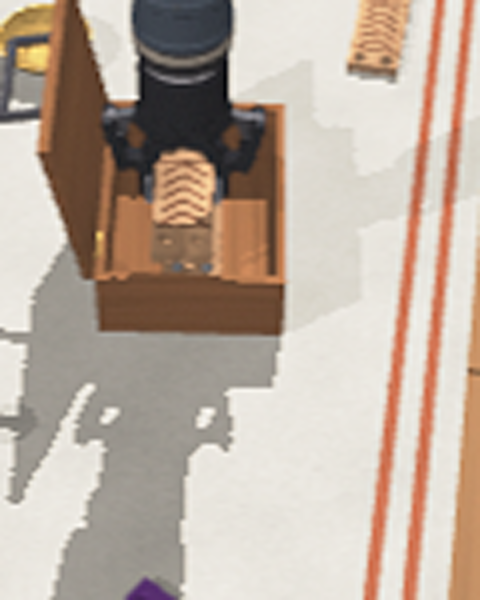

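Plate2 hangs level at (183,205) over the case; the near post tips show just beyond its end. I move it over the posts and lower it.

>>> apply_moves --targets '[[[0.003,-0.197,0],[0,0,0.001]],[[0.003,-0.197,0],[0,0,0.001]],[[0.003,-0.197,-0.08],[0,0,0.001]],[[0.003,-0.197,-0.15],[0,0,0.001]],[[0.003,-0.197,-0.2],[0,0,0.001]],[[0.003,-0.197,-0.23],[0,0,0.001]],[[0.003,-0.197,-0.25],[0,0,0.001]],[[0.003,-0.197,-0.25],[0,0,0.001]]]'

```text
clock: 20.38
tcp_pos: [0.5152, 0.0066, 0.0773]
tool_rot: [3.129, 0.001, 1.721]
ft_force: [-7.9, 1.6, 63.1]
opening: 0.596
gripper_force: 69.8
```

>>> apply_moves --targets '[[[0,0,0.05],[0,0,0]],[[0,0,0.12],[0,0,0]],[[0,0,0.25],[0,0,0]],[[0,0,0.25],[0,0,0]],[[0,0,0.25],[0,0,0]]]'

```text
clock: 21.0
tcp_pos: [0.5103, 0.0057, 0.1324]
tool_rot: [-3.141, -0.0, 1.72]
ft_force: [-0.1, -0.3, -1.1]
opening: 0.59
gripper_force: 62.8
```

```bash
python3 - <<'E'
from h import *
s=r.state();print(s['tcp_pos'],s['tool_rot'],s['ft_force'],s['opening'])
im=r.camera("side")
a=cv2.convertScaleAbs(im[165:240,295:375],alpha=1.5)
cv2.imwrite("pics/p3.png",cv2.resize(a,(640,600),interpolation=cv2.INTER_CUBIC)[:,:,::-1])
c=s['tcp_pos'];Rm=R.from_euler("z",s['tool_rot'][2]-np.pi/2).as_matrix()
for z in(c[2]-.0067,c[2]-.0187):
  for pts in ([[.026,.068,0],[-.026,.068,0],[-.026,-.068,0],[.026,-.068,0]],[[.014,.05,0],[-.014,.05,0],[.014,-.05,0],[-.014,-.05,0]]):
    p=proj("side",np.array(pts)@Rm.T+[*c[:2],z]); print(round(z,3),((p-[294.5,164.5])*8).round().tolist())
print(((proj("side",casept([.511,.0006,.143],[[.014,.05,.07],[-.014,.05,.07],[.014,-.05,.07],[-.014,-.05,.07]]))-[294.5,164.5])*8).round())
E
```

```text
[0.51032231 0.00573391 0.13241168] [-3.14109690e+00 -2.27403625e-04  1.71992265e+00] [-0.10265608 -0.33727263 -1.11137577] 0.5904137489106347
0.126 [[198.0, 308.0], [319.0, 310.0], [323.0, 82.0], [209.0, 80.0]]
0.126 [[227.0, 276.0], [292.0, 277.0], [234.0, 109.0], [296.0, 110.0]]
0.114 [[198.0, 326.0], [319.0, 328.0], [323.0, 100.0], [209.0, 98.0]]
0.114 [[227.0, 295.0], [292.0, 296.0], [234.0, 127.0], [296.0, 128.0]]
[[228. 350.]
 [291. 351.]
 [236. 184.]
 [296. 185.]]
```

View pics/p3.png

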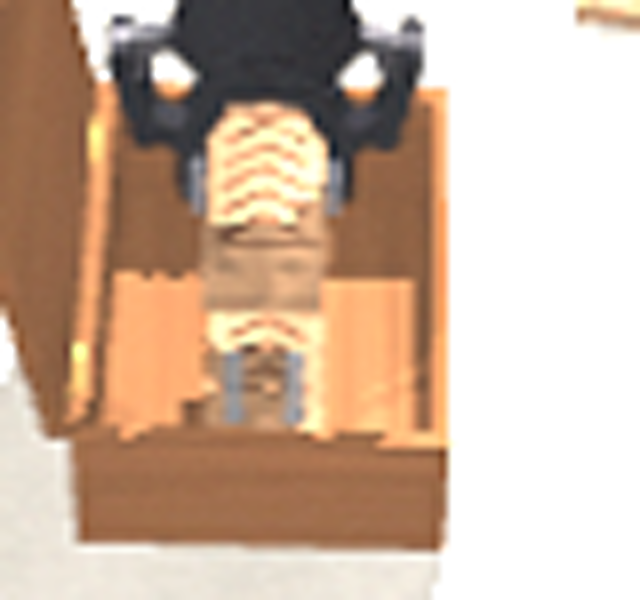

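The plate now sits about 10 mm too high or shifted in the grip: its near end shows at y≈308 and I expected 326. My y target was off because the arm was still lagging. I'll set the plate back on the table, measure it again and regrasp.

>>> apply_moves --targets '[[[-0.1,0.2,0],[0,0,0]],[[-0.25,0.4,0],[0,0,0]],[[-0.4,0.6,0],[0,0,0]],[[-0.5,0.8,0],[0,0,0]],[[-0.5,1,0],[0,0,0]],[[-0.5,1,-0.1],[0,0,0]],[[-0.5,1,-0.25],[0,0,0]],[[-0.5,1,-0.35],[0,0,0]],[[-0.5,1,-0.43],[0,0,0]],[[-0.5,1,-0.45],[0,0,0]]]'

```text
clock: 22.3
tcp_pos: [0.3842, 0.2543, 0.0185]
tool_rot: [-3.138, 0.002, 1.719]
ft_force: [-0.1, 0.4, 0.1]
opening: 0.596
gripper_force: 62.7
```

>>> apply_moves --targets '[[[0,0,0],[0,0,0]],[[0,0,0],[0,0,0]],[[0,0,0],[0,0,0]]]'

```text
clock: 22.68
tcp_pos: [0.386, 0.2552, 0.0209]
tool_rot: [3.141, -0.001, 1.719]
ft_force: [0.0, -0.1, -0.0]
opening: 0.593
gripper_force: 62.7
```

```bash
python3 - <<'E'
from h import *
s=r.state();print(s['tcp_pos'],s['tool_rot'],s['ft_force'],s['opening'])
E
```

```text
[0.38600144 0.2552448  0.02089626] [ 3.14057433e+00 -5.44170064e-04  1.71891068e+00] [ 0.04871677 -0.13272793 -0.00530637] 0.5926776549260487
```

>>> apply_moves --targets '[[[0,0,-0.01],[0,0,0]],[[0,0,-0.01],[0,0,0]],[[0,0,-0.01],[0,0,0]],[[0,0,-0.01],[0,0,0]],[[0,0,0.1],[0,0,0]],[[0,0,0.3],[0,0,0]],[[0,0,0.5],[0,0,0]],[[-0.2,-0.2,0.5],[0,0,0]],[[-0.25,-0.4,0.5],[0,0,0]],[[-0.25,-0.6,0.5],[0,0,0]]]' --hand -0.6 --force 40

```text
clock: 23.92
tcp_pos: [0.3214, 0.1037, 0.1454]
tool_rot: [3.141, 0.0, 1.721]
ft_force: [1.0, -0.7, -0.1]
opening: 0.801
gripper_force: 0.0
```

>>> apply_moves --targets '[[[0,-0.2,0],[0,0,0]],[[0,-0.2,0],[0,0,0]],[[0,-0.2,0],[0,0,0]]]'

```text
clock: 24.3
tcp_pos: [0.3234, 0.0551, 0.1454]
tool_rot: [3.141, -0.0, 1.718]
ft_force: [0.2, 0.0, -0.5]
opening: 0.798
gripper_force: 0.0
```

```bash
python3 - <<'E'
from h import *
s=r.state();print(s['clock'],s['tcp_pos'],s['tool_rot'],s['ft_force'],s['opening'])
for n in("side","top"):
    i=r.camera(n)
    for o in plates(n,i,amin=100):
        if 40<o[3]<60: print(n,np.round(o[:5],3),o[5].round())
A=cv2.resize(i[180:300,160:400],(800,400),interpolation=cv2.INTER_CUBIC)
cv2.imwrite("pics/p4.png",A[:,:,::-1])
E
```

```text
24.3 [0.32335744 0.05507744 0.14541812] [ 3.14109610e+00 -2.99732131e-04  1.71765636e+00] [ 0.16318211  0.03722323 -0.48056853] 0.7980128757490031
side [  0.385   0.259 140.482  53.099   0.147] [352. 274.]
side [ 7.90000e-01 -5.80000e-02  1.08219e+02  4.18840e+01  2.50000e-02] [260. 188.]
top [ 3.69000e-01 -3.11000e-01  1.21887e+02  5.28900e+01 -3.50000e-02] [426. 267.]
top [  0.387   0.255 138.937  53.494   0.139] [227. 260.]
```

View pics/p4.png

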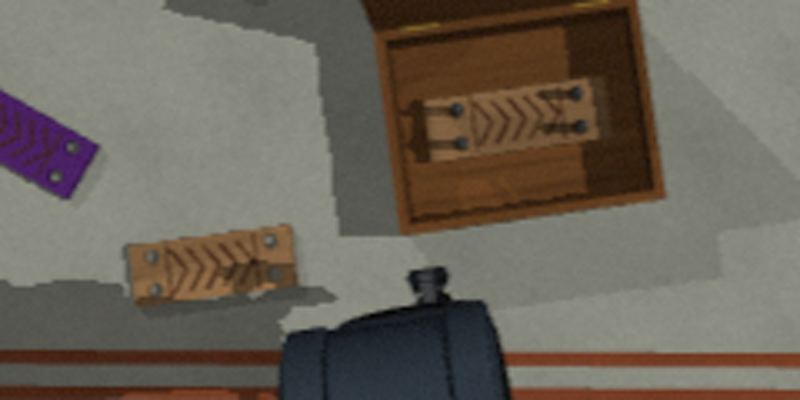

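The plate lies flat at (210,265) in the crop and had only slipped upward. Plate1 is on the posts at (510,120). I regrasp plate2, letting the arm settle each time.

>>> apply_moves --targets '[[[0.1,0.25,0],[0,0,0]],[[0.2,0.5,0],[0,0,0]],[[0.25,0.7,0],[0,0,0]],[[0.25,0.8,-0.15],[0,0,0]],[[0.25,0.8,-0.3],[0,0,0]],[[0.25,0.8,-0.42],[0,0,0]],[[0.25,0.8,-0.42],[0,0,0]],[[0.25,0.8,-0.42],[0,0,0]],[[0.25,0.8,-0.42],[0,0,0]]]'

```text
clock: 25.52
tcp_pos: [0.3863, 0.2558, 0.0415]
tool_rot: [3.14, -0.001, 1.719]
ft_force: [0.6, 0.5, -0.4]
opening: 0.807
gripper_force: 0.0
```

>>> apply_moves --targets '[[[0,0,-0.06],[0,0,0]],[[0,0,-0.091],[0,0,0]],[[0,0,-0.091],[0,0,0]],[[0,0,-0.091],[0,0,0]]]'

```text
clock: 26.02
tcp_pos: [0.3859, 0.2551, 0.018]
tool_rot: [3.141, -0.0, 1.719]
ft_force: [-0.2, 0.6, -0.3]
opening: 0.799
gripper_force: 0.0
```

>>> apply_moves --targets '[[[0,0,0],[0,0,0]],[[0,0,0],[0,0,0]],[[0,0,0],[0,0,0]],[[0,0,0],[0,0,0]]]' --hand 1 --force 50

```text
clock: 26.52
tcp_pos: [0.386, 0.2552, 0.0183]
tool_rot: [3.141, -0.0, 1.719]
ft_force: [-1.8, -1.1, 6.8]
opening: 0.591
gripper_force: 51.2
```

>>> apply_moves --targets '[[[0,0,0.05],[0,0,0]],[[0,0,0.15],[0,0,0]],[[0,0,0.3],[0,0,0]],[[0,0,0.46],[0,0,0]],[[0.1,-0.2,0.46],[0,0,-0.001]],[[0.25,-0.4,0.46],[0,0,-0.002]],[[0.4,-0.6,0.46],[0,0,-0.002]],[[0.5,-0.8,0.46],[0,0,-0.002]],[[0.5,-1,0.46],[0,0,-0.002]],[[0.5,-1,0.46],[0,0,-0.002]]]'

```text
clock: 27.78
tcp_pos: [0.5106, 0.002, 0.1331]
tool_rot: [-3.141, 0.001, 1.711]
ft_force: [0.2, 0.1, -0.9]
opening: 0.586
gripper_force: 52.8
```

>>> apply_moves --targets '[[[0,0,0],[0,0,0]],[[0,0,0],[0,0,0]],[[0,0,0],[0,0,0]],[[0,0,0],[0,0,0]]]'

```text
clock: 28.28
tcp_pos: [0.5106, 0.0057, 0.1326]
tool_rot: [-3.142, -0.0, 1.717]
ft_force: [0.4, 0.3, -1.3]
opening: 0.587
gripper_force: 52.8
```

>>> apply_moves --targets '[[[0.001,-0.021,0],[0,0,0]],[[0.001,-0.021,-0.08],[0,0,0]],[[0.001,-0.021,-0.15],[0,0,0]],[[0.001,-0.021,-0.18],[0,0,0]],[[0.001,-0.021,-0.195],[0,0,0]],[[0.001,-0.021,-0.195],[0,0,0]],[[0.001,-0.021,-0.195],[0,0,0]]]'

```text
clock: 29.15
tcp_pos: [0.5112, -0.0003, 0.0843]
tool_rot: [3.141, 0.0, 1.716]
ft_force: [0.1, 0.1, -0.7]
opening: 0.585
gripper_force: 52.8
```

>>> apply_moves --targets '[[[0,0,-0.02],[0,0,0]],[[0,0,-0.03],[0,0,0]],[[0,0,-0.03],[0,0,0]],[[0,0,-0.03],[0,0,0]]]'

```text
clock: 29.65
tcp_pos: [0.5109, -0.0003, 0.0763]
tool_rot: [-3.141, 0.0, 1.716]
ft_force: [0.3, -0.2, -1.5]
opening: 0.587
gripper_force: 52.8
```

>>> apply_moves --targets '[[[0,0,-0.05],[0,0,0]],[[0,0,-0.09],[0,0,0]],[[0,0,-0.12],[0,0,0]],[[0,0,-0.13],[0,0,0]],[[0,0,-0.133],[0,0,0]],[[0,0,-0.133],[0,0,0]]]'

```text
clock: 30.4
tcp_pos: [0.5103, -0.0003, 0.0442]
tool_rot: [-3.141, -0.0, 1.716]
ft_force: [-8.9, -0.2, 22.1]
opening: 0.588
gripper_force: 55.1
```

>>> apply_moves --targets '[[[0,0,0.003],[0,0,0]],[[0,0,0.003],[0,0,0]],[[0,0,0.003],[0,0,0]],[[0,0,0.15],[0,0,0]],[[0,0,0.35],[0,0,0]],[[0,0,0.5],[0,0,0]],[[-0.1,-0.25,0.5],[0,0,-0.05]],[[-0.2,-0.5,0.5],[0,0,-0.113]],[[-0.4,-0.75,0.5],[0,0,-0.113]],[[-0.56,-1,0.5],[0,0,-0.113]]]' --hand -0.6

```text
clock: 31.65
tcp_pos: [0.391, -0.2196, 0.1679]
tool_rot: [-3.142, 0.0, 1.539]
ft_force: [1.5, -0.6, 0.2]
opening: 0.797
gripper_force: 0.0
```

>>> apply_moves --targets '[[[0,0,0],[0,0,0]],[[0,0,0],[0,0,0]],[[0,0,0],[0,0,0]]]'

```text
clock: 32.02
tcp_pos: [0.3929, -0.2175, 0.1679]
tool_rot: [-3.141, -0.0, 1.54]
ft_force: [0.3, 0.2, 0.7]
opening: 0.802
gripper_force: 0.0
```

```bash
python3 - <<'E'
from h import *
s=r.state();print(s['clock'],s['tcp_pos'],s['tool_rot'],s['ft_force'],s['opening'])
for n,z in(("side",.012),("top",.012),("top",.038),("side",.038)):
    i=r.camera(n)
    for o in plates(n,i,amin=60,z=z):
        if 40<o[3]<60: print(n,z,np.round(o[:5],3),o[5].round())
E
```

```text
32.025 [ 0.39286279 -0.21746246  0.16790643] [-3.14144731e+00 -2.37134829e-04  1.53991555e+00] [0.28638062 0.23946888 0.65208963] 0.8015602976448387
side 0.012 [ 7.9000e-01 -5.8000e-02  1.0808e+02  4.1884e+01  2.5000e-02] [260. 188.]
side 0.012 [ 3.66000e-01 -3.04000e-01  1.32325e+02  5.21560e+01 -3.70000e-02] [375. 158.]
side 0.038 [ 7.81000e-01 -3.60000e-02  1.05932e+02  4.09990e+01  2.50000e-02] [260. 188.]
side 0.038 [ 3.65000e-01 -2.77000e-01  1.29528e+02  5.10540e+01 -3.70000e-02] [375. 158.]
```

>>> apply_moves --targets '[[[-0.098,-0.2,0],[0,0,-0.003]],[[-0.098,-0.37,0],[0,0,-0.003]],[[-0.098,-0.37,-0.2],[0,0,-0.003]],[[-0.098,-0.37,-0.4],[0,0,-0.003]],[[-0.098,-0.37,-0.5],[0,0,-0.003]],[[-0.098,-0.37,-0.5],[0,0,-0.003]],[[-0.098,-0.37,-0.5],[0,0,-0.003]],[[-0.098,-0.37,-0.5],[0,0,-0.003]]]' --hand -0.6

```text
clock: 33.22
tcp_pos: [0.3686, -0.3113, 0.0443]
tool_rot: [3.14, 0.001, 1.534]
ft_force: [-0.4, -0.5, -0.3]
opening: 0.803
gripper_force: 0.0
```

>>> apply_moves --targets '[[[0,0.004,-0.06],[0,0,0]],[[0,0.004,-0.103],[0,0,0]],[[0,0.004,-0.103],[0,0,0]],[[0,0.004,-0.103],[0,0,0]]]'

```text
clock: 33.72
tcp_pos: [0.368, -0.31, 0.0177]
tool_rot: [3.141, 0.0, 1.534]
ft_force: [0.4, -0.3, 0.4]
opening: 0.798
gripper_force: 0.0
```

>>> apply_moves --targets '[[[0,0,0],[0,0,0]],[[0,0,0],[0,0,0]],[[0,0,0],[0,0,0]],[[0,0,0],[0,0,0]]]' --hand 1 --force 50

```text
clock: 34.22
tcp_pos: [0.368, -0.3101, 0.018]
tool_rot: [3.141, 0.001, 1.534]
ft_force: [-1.5, 1.1, 6.5]
opening: 0.589
gripper_force: 51.5
```

>>> apply_moves --targets '[[[0,0,0.05],[0,0,0]],[[0,0,0.15],[0,0,0]],[[0,0,0.3],[0,0,0]],[[0,0,0.46],[0,0,0]],[[0.1,0.2,0.46],[0,0,0.05]],[[0.25,0.4,0.46],[0,0,0.115]],[[0.4,0.6,0.46],[0,0,0.115]],[[0.55,0.8,0.46],[0,0,0.115]],[[0.57,1,0.46],[0,0,0.115]],[[0.57,1,0.46],[0,0,0.115]]]'

```text
clock: 35.48
tcp_pos: [0.5106, -0.0567, 0.1329]
tool_rot: [3.141, -0.001, 1.719]
ft_force: [-0.4, -0.3, -0.2]
opening: 0.592
gripper_force: 52.5
```

>>> apply_moves --targets '[[[0,0.13,0],[0,0,0]],[[0,0.24,0],[0,0,0]],[[0,0.24,0],[0,0,0]],[[0,0.24,0],[0,0,0]],[[0,0.24,0],[0,0,0]]]'

```text
clock: 36.1
tcp_pos: [0.5103, -0.0008, 0.1325]
tool_rot: [3.142, 0.0, 1.713]
ft_force: [0.5, -0.2, -0.8]
opening: 0.59
gripper_force: 52.5
```

>>> apply_moves --targets '[[[0.002,0.003,0],[0,0,0.001]],[[0.002,0.003,-0.08],[0,0,0.001]],[[0.002,0.003,-0.15],[0,0,0.001]],[[0.002,0.003,-0.18],[0,0,0.001]],[[0.002,0.003,-0.195],[0,0,0.001]],[[0.002,0.003,-0.195],[0,0,0.001]],[[0.002,0.003,-0.195],[0,0,0.001]]]'

```text
clock: 36.98
tcp_pos: [0.5111, 0.0009, 0.084]
tool_rot: [3.141, 0.0, 1.716]
ft_force: [0.1, 0.0, -0.8]
opening: 0.59
gripper_force: 52.5
```

>>> apply_moves --targets '[[[0,0,-0.02],[0,0,0]],[[0,0,-0.03],[0,0,0]],[[0,0,-0.03],[0,0,0]],[[0,0,-0.03],[0,0,0]]]'

```text
clock: 37.48
tcp_pos: [0.5107, 0.001, 0.076]
tool_rot: [-3.141, 0.0, 1.716]
ft_force: [-0.0, 0.2, -0.1]
opening: 0.592
gripper_force: 52.5
```

>>> apply_moves --targets '[[[0,0,-0.04],[0,0,0]],[[0,0,-0.065],[0,0,0]],[[0,0,-0.08],[0,0,0]],[[0,0,-0.084],[0,0,0]],[[0,0,-0.084],[0,0,0]],[[0,0,-0.084],[0,0,0]]]'

```text
clock: 38.22
tcp_pos: [0.5103, 0.0009, 0.056]
tool_rot: [-3.142, 0.0, 1.716]
ft_force: [-6.6, 0.5, 16.8]
opening: 0.592
gripper_force: 54.3
```

>>> apply_moves --targets '[[[0,0,0.003],[0,0,0]],[[0,0,0.003],[0,0,0]],[[0,0,0.003],[0,0,0]],[[0,0,0.15],[0,0,0]],[[0,0,0.35],[0,0,0]],[[0,0,0.55],[0,0,0]],[[0,0,0.75],[0,0,0]],[[0,0.2,0.8],[0,0,0]],[[0,0.45,0.8],[0,0,0]],[[0,0.7,0.8],[0,0,0]]]' --hand -0.6

```text
clock: 39.48
tcp_pos: [0.5108, 0.1775, 0.2553]
tool_rot: [3.141, -0.0, 1.715]
ft_force: [1.7, 0.3, -0.1]
opening: 0.797
gripper_force: 0.0
```

>>> apply_moves --targets '[[[0,0.2,0],[0,0,0]],[[-0.2,0.4,0],[0,0,0]],[[-0.2,0.4,0],[0,0,0]],[[-0.2,0.4,0],[0,0,0]]]'

```text
clock: 39.98
tcp_pos: [0.4605, 0.2763, 0.255]
tool_rot: [3.142, 0.0, 1.717]
ft_force: [0.3, 0.7, 0.1]
opening: 0.795
gripper_force: 0.0
```

```bash
python3 - <<'E'
from h import *
s=r.state();print(s['clock'],s['tcp_pos'],s['tool_rot'],s['ft_force'],s['opening'])
t=r.camera("top")[130:260,240:400]; s=r.camera("side")[130:245,285:385]
A=cv2.resize(t,None,fx=2.6,fy=4*.65,interpolation=cv2.INTER_CUBIC); 
A=cv2.resize(t,(480,390),interpolation=cv2.INTER_CUBIC);B=cv2.resize(s,(320,368),interpolation=cv2.INTER_CUBIC)
C=np.zeros((390,800,3),np.uint8);C[:390,:480]=A;C[:368,480:]=B
cv2.imwrite("pics/p5.png",cv2.convertScaleAbs(C,alpha=1.3)[:,:,::-1])
for n in("top","side"):
  for l in("plate3_mid","bowl","brush","stamp"):print(n,l,[(round(d["p"],2),(np.array(d["box"])*[640,400,640,400]).round().tolist()) for d in r.search_frame(l,n)])
E
```

```text
39.975 [0.46048216 0.27627382 0.25498009] [3.14158147e+00 2.58305328e-04 1.71737385e+00] [0.28545344 0.72845156 0.08409035] 0.7947609460374102
top plate3_mid [(0.9, [295.0, 206.0, 337.0, 227.0]), (0.88, [464.0, 258.0, 499.0, 304.0])]
top bowl [(0.89, [375.0, 128.0, 410.0, 167.0])]
top brush [(0.66, [280.0, 117.0, 346.0, 129.0])]
top stamp [(0.59, [202.0, 137.0, 236.0, 164.0])]
side plate3_mid [(0.83, [371.0, 128.0, 406.0, 142.0])]
side bowl [(0.58, [277.0, 153.0, 295.0, 170.0])]
side brush [(0.79, [246.0, 183.0, 267.0, 223.0])]
side stamp [(0.66, [246.0, 252.0, 273.0, 277.0])]
```

View pics/p5.png

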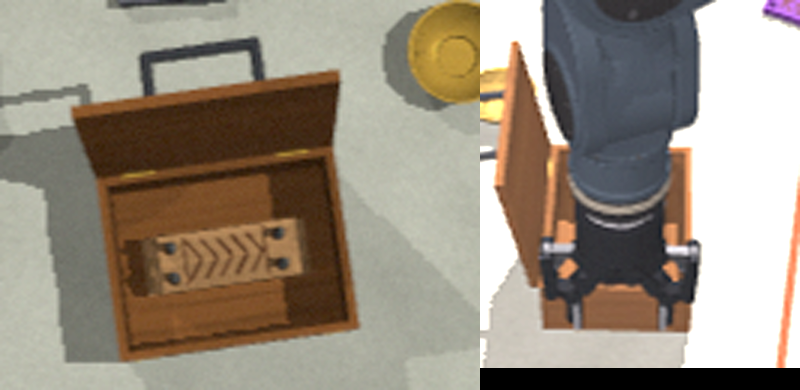

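All three plates are stacked on the posts at (225,258), each contact height was right, the lid is open and the bystanders haven't moved. I go back to the handle.

>>> apply_moves --targets '[[[0,0,0.2],[0,0,0]],[[0.15,-0.2,0.2],[0,0,0]],[[0.3,-0.4,0.2],[0,0,0]],[[0.45,-0.6,0.2],[0,0,0]],[[0.65,-0.8,0.2],[0,0,0]],[[0.826,-1,0.2],[0,0,0]],[[0.826,-1,0.2],[0,0,0]],[[0.826,-1,0.2],[0,0,0]],[[0.826,-1,0.2],[0,0,0]],[[0.826,-1,0.2],[0,0,0]]]' --hand 0.36 --force 25

```text
clock: 41.72
tcp_pos: [0.6665, 0.0273, 0.3057]
tool_rot: [3.141, -0.0, 1.718]
ft_force: [-0.1, -0.4, 0.8]
opening: 0.322
gripper_force: 0.0
```

>>> apply_moves --targets '[[[0.002,-0.02,-0.1],[0,0,0]],[[0.002,-0.02,-0.2],[0,0,0]],[[0.002,-0.02,-0.3],[0,0,0]],[[0.002,-0.02,-0.37],[0,0,0]],[[0.002,-0.02,-0.397],[0,0,0]],[[0.002,-0.02,-0.397],[0,0,0]],[[0.002,-0.02,-0.397],[0,0,0]]]'

```text
clock: 42.6
tcp_pos: [0.6689, 0.0221, 0.211]
tool_rot: [3.133, 0.001, 1.717]
ft_force: [-1.1, -0.1, 25.3]
opening: 0.321
gripper_force: 10.8
```

>>> apply_moves --targets '[[[0,0,0],[0,0,0]],[[0,0,0],[0,0,0]],[[0,0,0],[0,0,0]],[[0,0,0],[0,0,0]],[[0,0,0],[0,0,0]]]' --hand 1 --force 25

```text
clock: 43.22
tcp_pos: [0.6675, 0.022, 0.209]
tool_rot: [3.138, 0.001, 1.717]
ft_force: [-5.3, -1.3, 15.1]
opening: 0.106
gripper_force: 24.6
```

```bash
python3 - <<'E'
from h import *
q=[.511,.0006,.143]
h0=lidpt([*q,1.75],[-.146,0,.05])[0];print(h0)
for th in np.arange(1.75,-.06,-.1): print(round(th,2),((lidpt([*q,th],[-.146,0,.05])[0]-h0)/.25).round(3).tolist())
E
```

```text
[0.66760822 0.02314889 0.21074965]
1.75 [0.0, 0.0, 0.0]
1.65 [-0.055, -0.008, 0.027]
1.55 [-0.112, -0.016, 0.049]
1.45 [-0.171, -0.025, 0.065]
1.35 [-0.231, -0.033, 0.075]
1.25 [-0.292, -0.042, 0.078]
1.15 [-0.353, -0.051, 0.076]
1.05 [-0.414, -0.06, 0.067]
0.95 [-0.473, -0.068, 0.052]
0.85 [-0.531, -0.076, 0.032]
0.75 [-0.586, -0.084, 0.005]
0.65 [-0.638, -0.092, -0.026]
0.55 [-0.687, -0.099, -0.063]
0.45 [-0.732, -0.105, -0.105]
0.35 [-0.773, -0.111, -0.151]
0.25 [-0.809, -0.116, -0.201]
0.15 [-0.84, -0.121, -0.254]
0.05 [-0.865, -0.125, -0.31]
-0.05 [-0.885, -0.127, -0.368]
```

>>> apply_moves --targets '[[[-0.055,-0.008,0.035],[0,0,0]],[[-0.112,-0.016,0.058],[0,0,0]],[[-0.171,-0.025,0.075],[0,0,0]],[[-0.231,-0.033,0.085],[0,0,0]],[[-0.292,-0.042,0.088],[0,0,0]],[[-0.353,-0.051,0.086],[0,0,0]],[[-0.414,-0.06,0.077],[0,0,0]],[[-0.473,-0.068,0.062],[0,0,0]],[[-0.531,-0.076,0.042],[0,0,0]],[[-0.531,-0.076,0.042],[0,0,0]]]'

```text
clock: 44.48
tcp_pos: [0.5327, 0.0023, 0.2164]
tool_rot: [-3.139, -0.0, 1.716]
ft_force: [-6.6, -0.6, 4.2]
opening: 0.104
gripper_force: 25.9
```

>>> apply_moves --targets '[[[-0.055,-0.008,-0.027],[0,0,0]],[[-0.107,-0.016,-0.058],[0,0,0]],[[-0.156,-0.023,-0.095],[0,0,0]],[[-0.201,-0.029,-0.137],[0,0,0]],[[-0.242,-0.035,-0.183],[0,0,0]],[[-0.278,-0.04,-0.233],[0,0,0]],[[-0.309,-0.045,-0.286],[0,0,0]],[[-0.327,-0.047,-0.322],[0,0,0]],[[-0.338,-0.049,-0.352],[0,0,0]],[[-0.344,-0.05,-0.37],[0,0,0]]]'

```text
clock: 45.72
tcp_pos: [0.449, -0.0102, 0.1236]
tool_rot: [3.142, -0.001, 1.716]
ft_force: [1.5, 5.1, 2.5]
opening: 0.103
gripper_force: 26.9
```

>>> apply_moves --targets '[[[0,0,-0.01],[0,0,0]],[[0,0,-0.01],[0,0,0]],[[0,0,-0.01],[0,0,0]]]'

```text
clock: 46.1
tcp_pos: [0.4486, -0.0103, 0.1218]
tool_rot: [-3.141, -0.001, 1.716]
ft_force: [-3.6, 4.8, 11.4]
opening: 0.107
gripper_force: 27.9
```

>>> apply_moves --targets '[[[0,0,-0.012],[0,0,0]],[[0,0,-0.012],[0,0,0]],[[0,0,-0.012],[0,0,0]],[[0,0,-0.012],[0,0,0]]]'

```text
clock: 46.6
tcp_pos: [0.4487, -0.0107, 0.1199]
tool_rot: [3.141, 0.0, 1.716]
ft_force: [-8.5, 2.0, 24.5]
opening: 0.109
gripper_force: 30.0
```

>>> apply_moves --targets '[[[0,0,0.008],[0,0,0]],[[0,0,0.008],[0,0,0]],[[0,0,0.008],[0,0,0]],[[0,0,0.1],[0,0,0]],[[0,0,0.25],[0,0,0]],[[0,0,0.45],[0,0,0]],[[0,0,0.6],[0,0,0]],[[-0.2,-0.3,0.6],[0,0,0]],[[-0.4,-0.55,0.6],[0,0,0]],[[-0.5,-0.8,0.6],[0,0,0]]]' --hand 0.36

```text
clock: 47.85
tcp_pos: [0.3455, -0.1683, 0.2682]
tool_rot: [-3.141, 0.0, 1.717]
ft_force: [0.9, -1.1, 0.4]
opening: 0.318
gripper_force: 0.0
```

>>> apply_moves --targets '[[[-0.05,-0.5,0],[0,0,0]],[[-0.05,-0.5,0],[0,0,0]],[[-0.05,-0.5,0],[0,0,0]],[[-0.05,-0.5,0],[0,0,0]],[[-0.05,-0.5,0],[0,0,0]]]'

```text
clock: 48.48
tcp_pos: [0.3346, -0.2913, 0.2682]
tool_rot: [-3.141, -0.0, 1.717]
ft_force: [-0.9, -0.3, 0.2]
opening: 0.32
gripper_force: 0.0
```

```bash
python3 - <<'E'
from h import *
s=r.state();print(s['clock'],s['tcp_pos'],s['ft_force'],s['opening'])
P=[[-.146,-.045,.05],[-.146,.045,.05],[-.166,.108,.01],[-.166,-.108,.01]]
for n,o in (("top",(250,160)),("side",(270,120))):
    im=r.camera(n)
    g=im.astype(int).max(2); y0=190 if n=="top" else 165
    # predicted handle positions
    for th in(0,.05,.1): print(n,th,proj(n,lidpt([.5105,0,.143,th],P)).round(1).tolist())
    hsv=cv2.cvtColor(im,cv2.COLOR_RGB2HSV)
    m=((hsv[:,:,1]<110)&(hsv[:,:,2]<85)).astype(np.uint8)
    x0,y0,x1,y1=(285,215,360,250) if n=="top" else (310,170,360,225)
    k,l,st,ce=cv2.connectedComponentsWithStats(m[y0:y1,x0:x1])
    print([(a[:4]+[x0,y0,0,0]).tolist()+[int(a[4])] for a in st[1:] if a[4]>15])
    cv2.imwrite(f"pics/{n}_end.png",cv2.resize(im[150:250,260:380],None,fx=5,fy=5,interpolation=cv2.INTER_CUBIC)[:,:,::-1])
E
```

```text
48.475 [ 0.33461317 -0.29131603  0.26822939] [-0.87750948 -0.26389429  0.21671988] 0.3195614148375152
top 0 [[335.4, 234.5], [300.8, 239.3], [278.8, 250.4], [359.4, 239.1]]
top 0.05 [[335.3, 233.4], [300.5, 238.3], [278.5, 250.1], [359.6, 238.8]]
top 0.1 [[335.2, 232.2], [300.3, 237.0], [278.2, 249.7], [359.8, 238.3]]
[[300, 233, 38, 9, 152]]
side 0 [[345.4, 178.3], [345.3, 197.1], [350.8, 218.7], [350.4, 173.7]]
side 0.05 [[344.7, 176.9], [344.6, 195.7], [350.7, 217.2], [350.3, 172.1]]
side 0.1 [[343.9, 175.5], [343.8, 194.3], [350.4, 215.7], [350.1, 170.6]]
[[344, 190, 3, 16, 34]]
```

```bash
python3 -c "
from cell import r
print(r.hand_in())"
```

```text
the job is handed in; nothing more can be done
None
```

I put the three plates that were there (plate1, plate2 and plate3; plate0 was absent) on the posts, longest at the bottom, shut the lid gently and handed the job in at about 48 s. No verdict came back; by my own force and camera checks the stack is fully down, the lid shut and the bystanders unmoved.

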